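# Fit the long spacer and the retaining collar on the bench spindle

### The job

Finish assembling the upright bench spindle, whose bearing is already fitted: first slide the long spacer tube down the shaft until it rests on the bearing, then put the flanged retaining collar on top of it, wide flange downwards and flat on the spacer. Lower each part all the way before letting go, do not let it drop, and leave the short spacer and everything else where they are.

Things in the scene. Friction and masses are not known exactly. Their poses are not given: they have to be found in the camera images.
- stand: Bench spindle, immovable: round painted base, 130 mm diameter, 15 mm thick, with an upright steel shaft of 22 mm diameter in its middle. A ball bearing (46 mm diameter, 13 mm high) is already fitted round the shaft, on the base. The shaft tip is 122 mm above the worktop; its last 10 mm taper to 14 mm. Origin: on the worktop, on the shaft axis; z up along the shaft.
- seat (a point): Point on the shaft's axis at the top face of the bearing, 28 mm above the worktop, where the spacer's underside comes to rest. z up along the shaft.
- shaft_tip (a point): Point on the shaft's axis at its tip, 122 mm above the worktop.
- long_spacer: The long spacer: a plain bare-aluminium tube, 42 mm outside diameter, 27 mm bore right through, 62 mm long, standing upright on the worktop (120 g). Origin: on its axis at its underside; z up along the tube. The short spacer has the same diameter and finish.
- collar: Retaining collar, dark steel with a 27 mm bore right through: a flange of 66 mm diameter and 10 mm thickness at the bottom, and on it a hub of 42 mm diameter and 18 mm height (28 mm in all, about 150 g), lying flange down on the worktop. Origin: on its axis at the underside of the flange; z up, from flange to hub.
- short_spacer: The short spacer, not wanted: a bare-aluminium tube as the long one, but only 32 mm long, standing upright. Origin: centre of its underside.
- eyepiece: Bystander: black and white microscope eyepiece, 40 mm diameter, standing 49 mm high. Origin: centre of its underside.
- lens_ring: Bystander: black lens in a ring, 52 mm diameter, 17 mm high, lying flat. Origin: centre of its underside.
- dropper: Bystander: amber dropper bottle, 35 mm diameter, 104 mm high, standing. Origin: centre of its underside.
- bench_timer: Bystander: white bench timer, 62 x 64 x 20 mm, lying on its back. Origin: centre of its underside.

How it is judged:
By the outcome, as a careful person would: the job done as asked, in the order asked, and still so for the second after the job is handed in, with the robot touching nothing.
It also fails if it takes over 58 s, if anything falls off the work surface, if the arm or the gripper's body presses on something with over 40 N, if the wrist force passes 120 N, or if a joint passes its speed limit or range.

### The arm

A 6-joint arm with a two-finger parallel gripper is mounted at the origin on a cart in front of the work surface, level with it; the furniture and walls round the work are solid. World frame = base frame: x ahead of the robot, y to its left, z up, the work surface at z = 0. Lengths are in mm, angles in rad, forces in N, time in s.
With the tool pointing down it reaches from about 350 to 775 mm from the base axis. Payload 7.3 kg.
Tool frame: the origin (TCP) lies at the very end of the fingers, on their centre line; the grasp point (between the pads) lies behind it (bot.grip_point_offset is the z of the grasp point in the tool frame, in mm); z points along the fingers, y is the line along which they close (so a half turn about z gives the same grasp; the last joint's range is limited). The gripper opens to 92 mm and grips with 3 to 60 N. Pads are 19 mm wide; open, the fingers measure 130 mm over their backs; the gripper's body (75 mm by 190 mm) begins 47 mm behind the grasp point.
Start: joints at [-1.409, 0.342, 1.524, -0, 1.275, -0.146], TCP at [159.078, -500.339, 226.741] pointing down, gripper open.
Joint ranges: [-2.53, 2.53], [-0.77, 2.02], [0.04, 2.7], [-1, 4.14], [0.28, 2.66], [-3.11, 3.11]. Speed limits (rad/s): [2.57, 2.57, 3.14, 3.14, 3.14, 3.14].

### API

Orientations are given as [roll, pitch, yaw] about the fixed x, y, z axes, in that order (R = Rz(yaw) Ry(pitch) Rx(roll)).
In Python, from plant import bot gives the robot as it stands. The module is installed in compiled form; this text tells all that it offers.
- The arm moves only by the shell command python3 -m crank 'ROWS'. ROWS is JSON, a list that holds one entry, the list of rows, each a list of 5 numbers: the opening, from 0 (shut) to 1 (fully open), then the shift along the tool's x, y, z in cm, then the turn about the tool's z in degrees. In form: [[[claw, x, y, z, turn], ...]]. A call has exactly 10 rows; each row is the pose to reach, as a shift and turn from the pose commanded when the call began, along the tool's axes at that moment; what a row does not reach only later rows make up. A row lasts 1/10 s, in which the tool goes at most 50 mm and 8.59 degrees, less where a joint would pass 70% of its speed; a pose out of reach is approached as far as the arm can. A call with a gripper value outside its range is refused whole. The fingers move at their own pace and stop on an object; the grip force is fixed at half the most. Time passes only in rows, so rows that repeat a pose let the fingers close, or fill a call up. It gives the time, the measured TCP pose, the force, the opening and the grip force at its end, in the units of the state.
- bot.get_obs(): the state, without advancing time (a new reading comes with each control period).
- bot.capture(name): name is "side" or "top" or "wrist"; returns (picture, depth): 400x640x3 uint8, red, green, blue; 400x640 float32, mm along the optical axis (not along the pixel's ray), 0 where there is no reading.
- bot.calibration(name): a dict with "vertical_fov" (degrees; the focal length in pixels is half the picture's height over the tangent of half this angle, whatever the lens; pixels are square), "cx", "cy" (the principal point, pixels), "rvec" (rotation vector, rad) and "tvec" (3), from world to camera coordinates, as OpenCV has them; the wrist camera has in their place "tool_from_camera" (4x4, takes a point from camera to tool coordinates, whose origin is the TCP and whose axes are the flange's). Camera axes: x right, y down, z forward; pixel columns grow to the right and rows downward; lengths in mm; the calibration is good to about 2 mm. A picture is of the moment at which its call begins: read the wrist's pose just before it. calibration takes no time and is no camera call.
- bot.close_job(): hands the job in; it is judged then, once.
The state is a dict: "time": time; "joint_positions": joint angles; "dq": joint speeds; "tau": joint torques, N m; "tool_pos": TCP position; "tcp_rot": TCP orientation; "contact_force": force on the tool from outside, world axes, zero at the start; "moment": the same for the moment, N m; "grip_width": finger opening in mm; "finger_force": force on a finger pad.
Only numpy, scipy, OpenCV 4.12 (cv2) and the standard library are available. Lean on these libraries where they do the work, as an engineer would, in place of code of your own. Each camera call takes 0.05 s, during which the arm holds its last target. There are 200 camera calls.

## Working session

There is one attempt and no reset: what is moved stays moved. The work goes in short steps, Python scripts to look and compute and a shell command to move; the robot and the scene stay as the last step left them, time stands still between calls to the robot, and variables do not carry over. Pictures are saved under pics/ and viewed, at most 10 in all, crops included, and the job is handed in when it is done.

```bash
mkdir -p pics; cat > h.py <<'E'
import numpy as np, cv2
from plant import bot
def rotm(r):
    from scipy.spatial.transform import Rotation as R
    return R.from_euler('xyz',r).as_matrix()
def cloud(name):
    o=bot.get_obs(); im,d=bot.capture(name); c=bot.calibration(name)
    f=200/np.tan(np.radians(c['vertical_fov'])/2)
    v,u=np.mgrid[0:400,0:640]
    P=np.stack([(u-c['cx'])/f*d,(v-c['cy'])/f*d,d],-1)
    if name=='wrist':
        T=np.array(c['tool_from_camera']); P=P@T[:3,:3].T+T[:3,3]
        W=P@rotm(o['tcp_rot']).T+np.array(o['tool_pos'])
    else:
        R=cv2.Rodrigues(np.array(c['rvec'],float))[0]; W=(P-np.array(c['tvec']).ravel())@R
    W[d==0]=np.nan
    return im,d,W
E
python3 - <<'E'
from h import *
o=bot.get_obs(); print(o, bot.grip_point_offset)
for n in('top','side'):
    im,d,W=cloud(n); cv2.imwrite(f'pics/{n}0.png',im[:,:,::-1]); np.save(f'{n}0.npy',W); print(n,bot.calibration(n),(d==0).mean())
E
```

```text
{'time': 0.0, 'joint_positions': array([-1.40896157e+00,  3.42734723e-01,  1.52504440e+00,  2.06378678e-05,
        1.27542166e+00, -1.46022647e-01]), 'dq': array([-0.00147035, -0.00213178,  0.00049848, -0.00043878, -0.00034931,
        0.00083712]), 'tau': array([ 6.37539506e-05, -4.31239700e+01, -2.44218099e+01,  7.16726203e-02,
        5.60436677e-02, -1.22687366e-04]), 'tool_pos': array([ 159.03061277, -499.88641947,  226.02919498]), 'tcp_rot': array([-3.14000451e+00, -2.53513713e-04,  3.07851180e-01]), 'contact_force': array([0.33920783, 0.23108553, 0.86036164]), 'moment': array([ 0.04058089, -0.02673433,  0.03417562]), 'finger_force': 0.0, 'grip_width': 91.95994918432366} -18.8
top {'vertical_fov': 55.55170514365102, 'cx': 318.5300047454363, 'cy': 198.97760544793547, 'rvec': array([ 2.17838792, -2.12243397,  0.1122153 ]), 'tvec': array([  -5.59530301,  530.63529973, 1378.51915903])} 0.00386328125
side {'vertical_fov': 44.559382153360424, 'cx': 327.4178600739656, 'cy': 201.2467390558337, 'rvec': array([ 0.50712679, -2.44200382,  1.52314586]), 'tvec': array([ 474.59367193,  173.27698775, 1203.37974016])} 0.00423046875
```

View pics/top0.png

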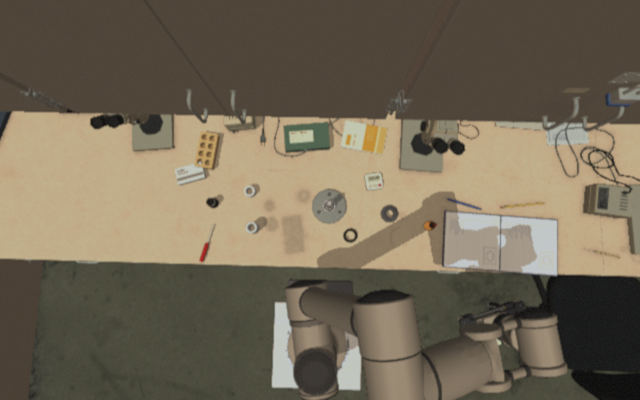

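View pics/side0.png

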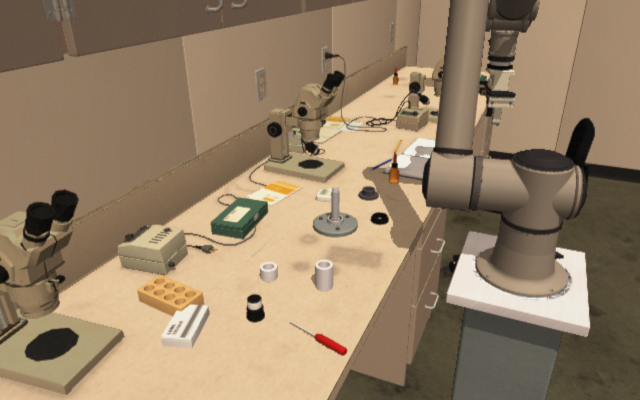

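The top view shows the stand at (329,206), collar at (389,213), lens ring at (350,235), long spacer at (252,228) and short spacer at (250,190). The side view confirms the taller tube at (324,275), with the shorter one at (269,271).

```bash
python3 - <<'E'
from h import *
t=np.load('top0.npy'); s=np.load('side0.npy')
for nm,W,(u,v),r in [('stand',t,(329,206),24),('collar',t,(389,213),14),('long',t,(252,228),14),('short',t,(250,190),12),('ring',t,(350,235),12),('Sstand',s,(335,210),30),('Slong',s,(324,275),22),('Scollar',s,(369,192),16),('Sshort',s,(269,271),16)]:
    A=W[v-r:v+r,u-r:u+r].reshape(-1,3); A=A[np.isfinite(A[:,2])]
    for lo,hi in [(6,13),(13,20),(20,33),(33,45),(45,70),(70,130)]:
        B=A[(A[:,2]>lo)&(A[:,2]<hi)]
        if len(B)>8:
            mn,mx=np.percentile(B,2,0),np.percentile(B,98,0); print(nm,lo,hi,len(B),mn.round(),mx.round(),((mn+mx)/2).round())
    g=W[v-r,u-r]; print(nm,'table',g.round())
E
```

```text
stand 6 13 249 [ 426. -115.    6.] [595.  51.  13.] [511. -32.  10.]
stand 13 20 558 [451. -88.  13.] [568.  28.  20.] [509. -30.  16.]
stand 20 33 143 [457. -80.  20.] [559.  14.  32.] [508. -33.  26.]
stand 70 130 38 [499. -41.  84.] [518. -20. 124.] [508. -30. 104.]
stand table [598.  62.   3.]
collar 6 13 130 [ 442. -300.    6.] [ 518. -209.   13.] [ 480. -254.    9.]
collar 13 20 29 [ 463. -282.   13.] [ 511. -228.   19.] [ 487. -255.   16.]
collar 20 33 61 [ 468. -276.   21.] [ 508. -239.   32.] [ 488. -258.   27.]
collar table [ 539. -205.    5.]
long 6 13 38 [377. 212.   6.] [467. 303.  11.] [422. 258.   9.]
long 20 33 11 [404. 229.  22.] [438. 264.  32.] [421. 246.  27.]
long 33 45 12 [403. 230.  34.] [434. 263.  45.] [418. 247.  40.]
long 45 70 73 [401. 230.  46.] [440. 267.  68.] [421. 249.  57.]
long table [470. 314.  -4.]
short 6 13 25 [533. 232.   6.] [608. 316.  11.] [570. 274.   9.]
short 13 20 10 [537. 249.  14.] [571. 281.  19.] [554. 265.  16.]
short 20 33 45 [539. 250.  20.] [577. 288.  33.] [558. 269.  26.]
short 33 45 23 [539. 249.  33.] [577. 285.  40.] [558. 2
[... 882 characters left out ...]
6.  33.] [436. 270.  45.] [417. 258.  39.]
Slong 45 70 243 [398. 231.  46.] [436. 270.  64.] [417. 250.  55.]
Slong table [532. 136.  -0.]
Scollar 6 13 87 [ 454. -278.    6.] [ 515. -226.   13.] [ 485. -252.   10.]
Scollar 13 20 37 [ 461. -276.   13.] [ 505. -231.   20.] [ 483. -253.   16.]
Scollar 20 33 75 [ 466. -279.   20.] [ 505. -236.   31.] [ 485. -257.   26.]
Scollar table [ 590. -394.    2.]
Sshort 6 13 46 [535. 259.   6.] [573. 287.  13.] [554. 273.  10.]
Sshort 13 20 53 [535. 253.  14.] [572. 288.  20.] [554. 271.  17.]
Sshort 20 33 168 [536. 248.  20.] [573. 289.  33.] [554. 268.  27.]
Sshort 33 45 18 [536. 253.  33.] [574. 286.  35.] [555. 270.  34.]
Sshort table [644. 197.   1.]
```

```bash
cat >> h.py <<'E'
def shift(x,y,z,rot=None):
    o=bot.get_obs(); R=rotm(o['tcp_rot'] if rot is None else rot)
    return (R.T@(np.array([x,y,z])-o['tool_pos'])/10).round(2)
E
python3 -m crank '[[[1,2,-1.4,0,0],[1,5.5,-3.8,0,0],[1,9.5,-6.5,0,0],[1,13.5,-9.2,0,0],[1,17.5,-11.8,0,0],[1,21.5,-14.4,0,0],[1,25.5,-17,0,0],[1,29.5,-19.7,0,0],[1,33.5,-22.2,0,0],[1,37,-24.8,0,0]]]'
python3 -c "
from h import *
print(bot.get_obs()['joint_positions'],bot.calibration('wrist')['tool_from_camera'],shift(350,249,226),shift(418,249,226))"
```

```text
time: 1.1
tool_pos: [437.6, -150.0, 226.6]
tcp_rot: [3.142, 0.0, 0.308]
contact_force: [0.2, -1.6, 0.8]
grip_width: 91.9
finger_force: 0.0
[-4.96133913e-01  2.27890458e-01  1.68566962e+00 -4.65233451e-05
  1.22806499e+00  7.66482980e-01] [[-9.51174347e-04 -9.51102366e-01 -3.08874383e-01  8.48198464e+01]
 [ 9.99999412e-01 -7.43996879e-04 -7.88529604e-04  4.62378604e-01]
 [ 5.20170795e-04 -3.08874952e-01  9.51102515e-01 -1.58979654e+02]
 [ 0.00000000e+00  0.00000000e+00  0.00000000e+00  1.00000000e+00]] [  3.76 -40.68   0.06] [ 10.24 -38.62   0.05]
```

```bash
python3 -m crank '[[[1,0.5,-2,0,0],[1,1.6,-6,0,0],[1,2.8,-10.5,0,0],[1,4,-15,0,0],[1,5.2,-19.5,0,0],[1,6.3,-24,0,0],[1,7.5,-28.5,0,0],[1,8.7,-33,0,0],[1,9.7,-36.8,0,0],[1,10.2,-38.6,0,0]]]'
python3 - <<'E'
from h import *
im,d,W=cloud('wrist'); np.save('w1.npy',W); cv2.imwrite('pics/w1.png',im[:,:,::-1])
A=W.reshape(-1,3); B=A[(abs(A[:,2]-62)<6)&(np.hypot(A[:,0]-418,A[:,1]-249)<40)]
(c,r)=cv2.minEnclosingCircle(B[:,:2].astype(np.float32)); print(len(B),c,r,B.mean(0))
E
```

```text
time: 2.1
tool_pos: [415.9, 249.8, 226.3]
tcp_rot: [-3.141, 0.001, 0.311]
contact_force: [-0.2, -0.1, 0.1]
grip_width: 91.8
finger_force: 0.0
628 (419.6133728027344, 249.1082763671875) 20.77703857421875 [420.30730525 249.3226403   62.46753119]
```

View pics/w1.png

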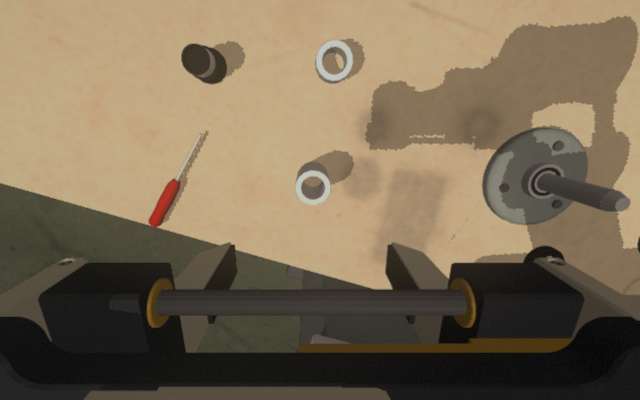

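```bash
python3 -c "
from h import *
print(shift(419.6,249.1,36))"
```

```text
[ 0.29  0.31 19.03]
```

```bash
sed -i "s/R=rotm(o\['tcp_rot'\] if rot is None else rot)/R=rotm([np.pi,0,o['tcp_rot'][2]])/" h.py
python3 -m crank '[[[1,0.1,0.1,1,0],[1,0.3,0.2,4,0],[1,0.3,0.2,8,0],[1,0.3,0.2,12,0],[1,0.3,0.2,15.5,0],[1,0.3,0.2,17.5,0],[1,0.3,0.2,18.7,0],[1,0.3,0.2,19,0],[1,0.3,0.2,19,0],[1,0.3,0.2,19,0]]]'
python3 -c "
from h import *
print(shift(419.6,249.1,36))"
```

```text
time: 3.15
tool_pos: [421.1, 245.9, 37.6]
tcp_rot: [3.142, -0.002, 0.308]
contact_force: [-0.5, -0.0, 0.5]
grip_width: 91.9
finger_force: 0.0
[-0.04 -0.35  0.16]
```

```bash
python3 -m crank '[[[0.8,0,0,0,0],[0.6,0,0,0,0],[0.5,0,0,0,0],[0.4,0,0,0,0],[0.35,0,0,0,0],[0.3,0,0,0,0],[0.3,0,0,0,0],[0.3,0,0,0,0],[0.3,0,0,0,0],[0.3,0,0,0,0]]]'
```

```text
time: 4.15
tool_pos: [420.3, 245.9, 36.7]
tcp_rot: [3.142, -0.0, 0.308]
contact_force: [-0.8, 0.3, 0.4]
grip_width: 41.3
finger_force: 30.0
```

```bash
python3 -m crank '[[[0.3,0,0,-0.5,0],[0.3,0,0,-3,0],[0.3,0,0,-7,0],[0.3,0,0,-11,0],[0.3,0,1,-14.5,0],[0.3,0,4,-15.5,0],[0.3,0,8,-15.5,0],[0.3,0,12,-15.5,0],[0.3,0,15.5,-15.5,0],[0.3,0,17,-15.5,0]]]'
python3 - <<'E'
from h import *
for k in range(3):
    o=bot.get_obs(); im,d,W=cloud('wrist'); print(o['tool_pos'],o['tcp_rot'],o['grip_width'])
    A=W.reshape(-1,3); A=A[np.isfinite(A[:,2])]; t=o['tool_pos']; b=t[2]-36
    B=A[(abs(A[:,2]-b-62)<4)&(np.hypot(A[:,0]-t[0],A[:,1]-t[1])<26)]
    if len(B)>10: print('tube',len(B),cv2.minEnclosingCircle(B[:,:2].astype(np.float32)),B[:,2].mean())
    for lo,hi in[(40,60),(60,80),(80,105),(119,125)]:
        B=A[(A[:,2]>lo)&(A[:,2]<hi)&(np.hypot(A[:,0]-507,A[:,1]+28)<25)]
        if len(B)>5:print(lo,len(B),cv2.minEnclosingCircle(B[:,:2].astype(np.float32)),np.percentile(B,2,0),np.percentile(B,98,0))
    B=A[(abs(A[:,2]-15)<3)&(np.hypot(A[:,0]-507,A[:,1]+28)<80)]; print('base',cv2.minEnclosingCircle(B[:,:2].astype(np.float32)))
np.save('w2.npy',W); cv2.imwrite('pics/w2.png',im[:,:,::-1])
E
```

```text
time: 5.15
tool_pos: [472.3, 81.1, 191.9]
tcp_rot: [3.141, 0.0, 0.305]
contact_force: [-0.2, 0.2, -0.8]
grip_width: 41.7
finger_force: 30.0
[472.26354271  81.05395102 191.85902661] [3.14055026e+00 2.22095116e-04 3.05443407e-01] 41.694679835602614
tube 1944 ((477.5055847167969, 82.70014953613281), 24.11314582824707) 217.7726148208304
40 163 ((508.81298828125, -30.17760467529297), 10.942176818847656) [499.74019277 -30.67016879  40.24247178] [519.4412133  -20.0469008   59.34743895]
60 185 ((509.1158752441406, -29.35285186767578), 10.771233558654785) [499.95194605 -30.74478435  60.66831375] [519.45439916 -20.07721459  79.14435026]
80 301 ((508.94183349609375, -30.113094329833984), 10.889144897460938) [499.8863539  -30.84830986  80.71873983] [519.5114707  -20.06878106 104.31983688]
119 299 ((508.6737060546875, -30.72840118408203), 8.585906982421875) [501.68382984 -37.31795447 119.22201766] [516.10154225 -23.39367026 124.25844358]
base ((508.5663757324219, -31.10019874572754), 64.75971984863281)
[472.73865518  80.19589426 191.83289163] [3.13979048e+00 1.06575391e-04 3.04911702e-01] 41.5891
[... 943 characters left out ...]
4194336) 217.63144510526624
40 158 ((508.96893310546875, -29.61607551574707), 10.84848690032959) [499.69923597 -30.57178835  40.44533161] [519.33727485 -19.98702188  59.76999903]
60 193 ((508.8458251953125, -29.918930053710938), 10.939915657043457) [499.78137764 -30.63593726  60.67968792] [519.5132431  -20.07711266  79.47413317]
80 301 ((508.8634948730469, -30.165260314941406), 10.892887115478516) [500.09655478 -30.89126914  80.82650394] [519.41721353 -20.05090458 104.57147322]
119 291 ((509.085205078125, -30.257457733154297), 8.642807006835938) [502.17721348 -37.13110659 119.33301869] [516.00759081 -23.52018593 124.14710333]
base ((508.5665588378906, -31.145483016967773), 64.73446655273438)
```

View pics/w2.png

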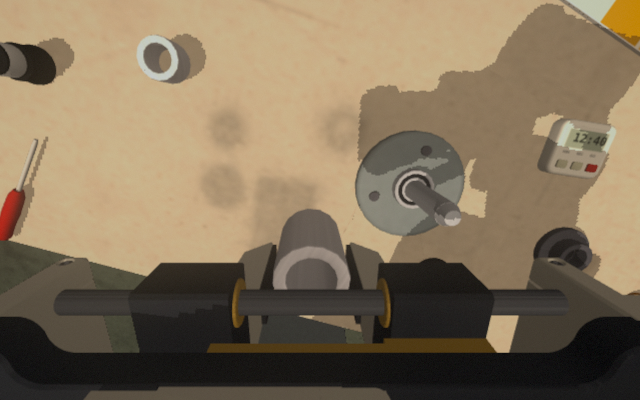

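```bash
cat >> h.py <<'E'
from scipy.optimize import least_squares
def circ(B,r,x0):
    s=least_squares(lambda p:np.hypot(B[:,0]-p[0],B[:,1]-p[1])-r,x0,loss='soft_l1',f_scale=.7); return s.x.round(2),round(float(np.sqrt(np.mean(s.fun**2))),2),len(B)
def toolcloud():
    im,d=bot.capture('wrist'); c=bot.calibration('wrist'); f=200/np.tan(np.radians(c['vertical_fov'])/2)
    v,u=np.mgrid[0:400,0:640]; P=np.stack([(u-c['cx'])/f*d,(v-c['cy'])/f*d,d],-1)[d>0]
    T=np.array(c['tool_from_camera']); return im,P@T[:3,:3].T+T[:3,3]
E
python3 - <<'E'
from h import *
for k in range(2):
    im,A=toolcloud(); n=lambda x,y,r:A[np.hypot(A[:,0]-x,A[:,1]-y)<r]
    B=n(4,0,30); 
    for lo,hi in[(-20,0),(0,15),(15,33)]:
        C=B[(B[:,2]>lo)&(B[:,2]<hi)&(abs(B[:,1])<18)&(B[:,0]>8)]; print('tube',lo,circ(C,21,[4,0]))
    C=B[(B[:,2]<-24)&(B[:,2]>-29)&(abs(B[:,1])<17)]; print('rim x',np.percentile(C[:,0],[1,99]),C[:,2].mean())
    h=192-A[:,2]
    S=n(1,118,30); h=192-S[:,2]
    for lo,hi in[(40,70),(70,105)]:
        C=S[(h>lo)&(h<hi)]; print('shaft',lo,circ(C,11,[1,118]))
    C=S[(h>119)&(h<126)]; print('tip',cv2.minEnclosingCircle(C[:,:2].astype(np.float32)),C[:,2].mean())
E
```

```text
tube -20 (array([-0.09,  0.08]), 0.25, 839)
tube 0 (array([-0.11, -0.12]), 0.24, 468)
tube 15 (array([-0.15, -0.36]), 0.23, 433)
rim x [-4.27581195 21.00725532] -26.156413437297545
shaft 40 (array([  0.78, 120.13]), 0.26, 248)
shaft 70 (array([  0.78, 120.19]), 0.27, 405)
tip ((1.5388962030410767, 119.23503112792969), 8.726115226745605) 69.45937140896015
tube -20 (array([-0.1 ,  0.06]), 0.26, 840)
tube 0 (array([-0.11, -0.11]), 0.24, 465)
tube 15 (array([-0.15, -0.34]), 0.23, 437)
rim x [-4.30811571 20.98688652] -26.157159839799686
shaft 40 (array([  0.62, 121.05]), 0.27, 252)
shaft 70 (array([  0.61, 121.08]), 0.28, 406)
tip ((1.3519723415374756, 120.07960510253906), 8.858437538146973) 69.46335510641708
```

```bash
python3 -m crank '[[[0.3,0,1,0,0],[0.3,0,3,0,0],[0.3,0,6,0,0],[0.3,0.1,9,0,0],[0.3,0.1,11,0,0],[0.3,0.1,11.8,0,0],[0.3,0.1,12.05,0,0],[0.3,0.1,12.05,0,0],[0.3,0.1,12.05,0,0],[0.3,0.1,12.05,0,0]]]'
cat > c.py <<'E'
from h import *
for k in range(4):
    im,A=toolcloud(); o=bot.get_obs(); B=A[np.hypot(A[:,0],A[:,1])<30]
    C=B[(B[:,2]>-20)&(B[:,2]<30)&(abs(B[:,1])<18)&(B[:,0]>8)]; h=o['tool_pos'][2]-B[:,2]
    S=B[(h>40)&(h<111)&(np.hypot(B[:,0],B[:,1])<18)]; print(o['tool_pos'].round(1),'tube',circ(C,21,[0,0]),'shaft',circ(S,11,[0,0]) if len(S)>5 else len(S))
E
python3 c.py
```

```text
time: 6.4
tool_pos: [509.0, -29.8, 191.8]
tcp_rot: [-3.141, 0.0, 0.309]
contact_force: [-0.1, 0.4, -2.6]
grip_width: 41.8
finger_force: 30.0
[509.1 -29.9 191.8] tube (array([-0.1 , -0.09]), 0.26, 1679) shaft (array([-0.84,  1.28]), 0.16, 392)
[509.1 -30.  191.8] tube (array([-0.1 , -0.07]), 0.25, 1686) shaft (array([-0.87,  1.16]), 0.15, 393)
[509.1 -30.2 191.8] tube (array([-0.11, -0.07]), 0.26, 1667) shaft (array([-0.87,  1.03]), 0.15, 396)
[509.2 -30.3 191.8] tube (array([-0.1 , -0.08]), 0.26, 1672) shaft (array([-0.86,  0.88]), 0.16, 393)
```

```bash
python3 -m crank '[[[0.3,-0.07,0.05,0,0],[0.3,-0.07,0.05,0.5,0],[0.3,-0.07,0.05,1.2,0],[0.3,-0.07,0.05,2,0],[0.3,-0.07,0.05,2.7,0],[0.3,-0.07,0.05,3.3,0],[0.3,-0.07,0.05,3.8,0],[0.3,-0.07,0.05,4.2,0],[0.3,-0.07,0.05,4.5,0],[0.3,-0.07,0.05,4.5,0]]]'
python3 c.py
```

```text
time: 7.6
tool_pos: [508.6, -31.4, 146.4]
tcp_rot: [-3.141, 0.001, 0.308]
contact_force: [-0.3, -0.1, -1.3]
grip_width: 41.8
finger_force: 30.0
[508.7 -31.4 146.7] tube (array([-0.1 , -0.09]), 0.25, 1676) shaft (array([0.12, 0.03]), 0.17, 291)
[508.8 -31.4 146.8] tube (array([-0.11, -0.07]), 0.25, 1682) shaft (array([-0.06, -0.09]), 0.18, 289)
[508.9 -31.4 147. ] tube (array([-0.12, -0.09]), 0.25, 1680) shaft (array([-0.18, -0.14]), 0.16, 287)
[508.9 -31.4 147. ] tube (array([-0.1 , -0.09]), 0.26, 1666) shaft (array([-0.25, -0.19]), 0.18, 283)
```

```bash
python3 -m crank '[[[0.3,0,0,0.5,0],[0.3,0,0,1.3,0],[0.3,0,0,2.2,0],[0.3,0,0,3.2,0],[0.3,0,0,4.2,0],[0.3,0,0,5.2,0],[0.3,0,0,6.2,0],[0.3,0,0,7,0],[0.3,0,0,7.6,0],[0.3,0,0,7.8,0]]]'
python3 c.py
```

```text
time: 8.8
tool_pos: [508.5, -31.3, 68.0]
tcp_rot: [-3.141, 0.001, 0.308]
contact_force: [0.1, 0.5, -1.6]
grip_width: 41.8
finger_force: 30.0
[508.5 -31.4  68.1] tube (array([-0.13, -0.09]), 0.85, 1676) shaft (array([0.66, 0.15]), 3.23, 1928)
[508.7 -31.4  68.5] tube (array([-0.12, -0.09]), 0.76, 1677) shaft (array([0.62, 0.12]), 3.22, 1900)
[508.9 -31.4  68.8] tube (array([-0.13, -0.09]), 0.94, 1689) shaft (array([0.48, 0.07]), 3.3, 1910)
[509.  -31.4  69. ] tube (array([-0.13, -0.08]), 1.08, 1692) shaft (array([0.32, 0.03]), 3.31, 1892)
```

```bash
python3 -m crank '[[[0.3,0,0,0.1,0],[0.3,0,0,0.2,0],[0.3,0,0,0.3,0],[0.3,0,0,0.35,0],[0.3,0,0,0.4,0],[0.3,0,0,0.45,0],[0.3,0,0,0.48,0],[0.3,0,0,0.5,0],[0.3,0,0,0.5,0],[0.3,0,0,0.5,0]]]'
```

```text
time: 10.0
tool_pos: [508.9, -31.3, 64.6]
tcp_rot: [3.141, -0.001, 0.308]
contact_force: [-3.4, 1.2, 7.7]
grip_width: 41.6
finger_force: 30.0
```

```bash
python3 -m crank '[[[0.3,0,0,0.03,0],[0.3,0,0,0.05,0],[0.3,0,0,0.08,0],[0.3,0,0,0.1,0],[0.3,0,0,0.1,0],[0.3,0,0,0.1,0],[0.3,0,0,0.1,0],[0.3,0,0,0.1,0],[0.3,0,0,0.1,0],[0.3,0,0,0.1,0]]]'
```

```text
time: 11.0
tool_pos: [509.0, -31.3, 64.5]
tcp_rot: [3.141, -0.001, 0.308]
contact_force: [-4.0, 1.6, 15.9]
grip_width: 41.8
finger_force: 30.0
```

```bash
python3 -m crank '[[[0.5,0,0,0,0],[0.8,0,0,0,0],[1,0,0,0,0],[1,0,0,0,0],[1,0,0,0,0],[1,0,0,-0.5,0],[1,0,0,-2,0],[1,0,0,-5,0],[1,0,0,-9,0],[1,0,0,-13,0]]]'
python3 -m crank '[[[1,0,1,-2,0],[1,-0.5,3,-2.5,0],[1,-2,7,-2.5,0],[1,-4,11,-2.5,0],[1,-6,15,-2.5,0],[1,-7.5,18,-2.5,0],[1,-8.5,20,-2.5,0],[1,-9,20.8,-2.5,0],[1,-9,20.8,-2.5,0],[1,-9,20.8,-2.5,0]]]'
python3 - <<'E'
from h import *
im,A=toolcloud(); o=bot.get_obs(); cv2.imwrite('pics/w3.png',im[:,:,::-1]); z=o['tool_pos'][2]; h=z-A[:,2]; print(o['tool_pos'])
D=np.hypot(A[:,0],A[:,1])<45
C=A[D&(abs(h-28)<4)]; print('hub',cv2.minEnclosingCircle(C[:,:2].astype(np.float32)),z-C[:,2].mean())
C=A[D&(abs(h-10)<3)]; print('flange',cv2.minEnclosingCircle(C[:,:2].astype(np.float32)),z-C[:,2].mean())
C=A[D&(h>14)&(h<24)]; print(circ(C,21,[0,0]))
E
```

```text
time: 12.0
tool_pos: [508.3, -31.3, 194.2]
tcp_rot: [-3.141, 0.001, 0.308]
contact_force: [0.0, 0.7, 0.1]
grip_width: 91.7
finger_force: 0.0
time: 13.0
tool_pos: [486.1, -255.9, 217.8]
tcp_rot: [-3.141, -0.0, 0.308]
contact_force: [0.5, -0.4, 0.3]
grip_width: 91.4
finger_force: 0.0
[ 486.19894943 -255.63233928  217.82982046]
hub ((-0.09006348997354507, 2.9654858112335205), 20.868152618408203) 28.733274211489885
flange ((-0.17342332005500793, 3.035005569458008), 32.81352233886719) 11.005308938080873
(array([ 5.72, -1.91]), 4.57, 85)
```

View pics/w3.png

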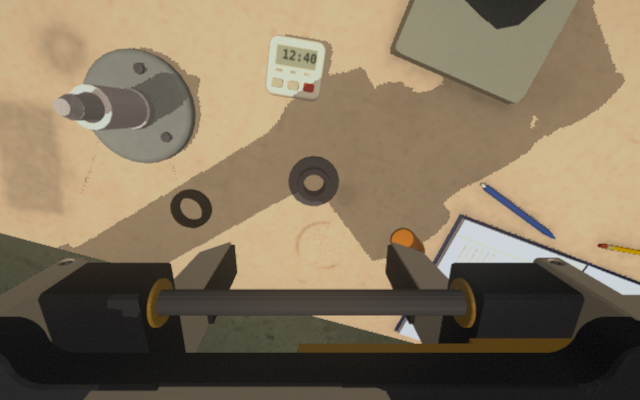

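```bash
python3 - <<'E'
from h import *
im,A=toolcloud(); o=bot.get_obs(); z=o['tool_pos'][2]; h=z-A[:,2]
C=A[(h>45)&(h<115)&(A[:,1]>60)&(A[:,1]<200)&(A[:,0]>-100)]; print(len(C),np.percentile(C,[2,50,98],0),h.max())
s=np.load('side0.npy').reshape(-1,3); C=s[(s[:,2]>20)&(s[:,2]<60)&(s[:,1]<-320)&(s[:,1]>-450)&(s[:,0]<560)]; print(len(C),np.percentile(C,[2,50,98],0)); print(circ(C,17.5,[440,-390]))
E
```

```text
137 [[-80.55574658 118.43490014 162.98063504]
 [-72.30775005 129.58724073 168.62360477]
 [-68.20412224 143.08130254 172.50244105]] 331.61955137052644
108 [[ 427.55595859 -407.88025286   20.62327762]
 [ 440.76049295 -391.76361078   40.16062401]
 [ 459.23898136 -382.29269477   59.06323758]]
(array([ 437.17, -377.74]), 6.56, 108)
```

```bash
python3 -m crank '[[[1,0,0.3,1,0],[1,0,0.3,4,0],[1,0,0.3,8,0],[1,0,0.3,12,0],[1,0,0.3,15.5,0],[1,0,0.3,18,0],[1,0,0.3,19.5,0],[1,0,0.3,20,0],[1,0,0.3,20.2,0],[1,0,0.3,20.2,0]]]'
python3 - <<'E'
from h import *
for k in range(3):
    im,A=toolcloud(); o=bot.get_obs(); z=o['tool_pos'][2]; h=z-A[:,2]; D=np.hypot(A[:,0],A[:,1])<36
    C=A[D&(abs(h-28)<3)&(abs(A[:,1])<25)]; F=A[D&(abs(h-10)<3)]
    print(o['tool_pos'],cv2.minEnclosingCircle(C[:,:2].astype(np.float32)),np.median(C[:,2]),np.median(F[:,2]),len(F))
E
```

```text
time: 14.1
tool_pos: [487.3, -259.8, 16.1]
tcp_rot: [3.141, -0.001, 0.308]
contact_force: [-0.2, 0.4, 0.9]
grip_width: 91.7
finger_force: 0.0
[ 487.45719958 -259.90237965   16.47493652] ((0.3265617787837982, -0.7674998641014099), 20.850942611694336) -12.552570140624994 5.250755144729283 3657
[ 487.48985028 -260.03568534   16.64974238] ((0.18767274916172028, -0.8745942711830139), 20.89545249938965) -12.218788788762666 5.596325029992755 3622
[ 487.43180099 -260.04246472   16.67149011] ((0.1826629489660263, -1.0825494527816772), 20.944623947143555) -12.056123824240785 5.7776137290858 3631
```

```bash
python3 -m crank '[[[1,0,-0.1,0.2,0],[1,0,-0.1,0.4,0],[1,0,-0.1,0.4,0],[0.8,0,-0.1,0.4,0],[0.6,0,-0.1,0.4,0],[0.45,0,-0.1,0.4,0],[0.3,0,-0.1,0.4,0],[0.3,0,-0.1,0.4,0],[0.3,0,-0.1,0.4,0],[0.3,0,-0.1,0.4,0]]]'
python3 -m crank '[[[0.3,0,0,0,0],[0.3,0,0,-0.2,0],[0.3,0,0,-0.6,0],[0.3,0,0,-1.2,0],[0.3,0,0,-2,0],[0.3,0,0,-3,0],[0.3,0,0,-4,0],[0.3,0,0,-4.7,0],[0.3,0,0,-5,0],[0.3,0,0,-5,0]]]'
cat > k.py <<'E'
from h import *
for k in range(3):
    im,A=toolcloud(); o=bot.get_obs(); D=np.hypot(A[:,0],A[:,1])<37
    C=A[D&(A[:,2]<-13)&(A[:,2]>-19)&(abs(A[:,1])<19)]; F=A[D&(abs(A[:,2]-2.5)<4)&(A[:,0]>21.5)]; E=A[D&(A[:,2]>5)&(A[:,2]<11)&(A[:,0]>10)]
    pl=np.linalg.lstsq(np.c_[F[:,:2],np.ones(len(F))],F[:,2],rcond=None)[0]
    G=A[D&(A[:,2]>-10)&(A[:,2]<0)&(abs(A[:,1])<19)&(A[:,0]>10)]
    print(o['tool_pos'].round(1),o['grip_width'],'hubtop',np.median(C[:,2]),'flange',np.median(F[:,2]),'slope',pl[:2].round(3),'rim',circ(E,33,[0,0]),'hub',circ(G,21,[0,0]))
cv2.imwrite('pics/k%d.png'%(o['time']*10),im[:,:,::-1])
E
python3 k.py
```

```text
time: 15.25
tool_pos: [486.6, -258.8, 11.7]
tcp_rot: [3.141, -0.0, 0.308]
contact_force: [-0.6, 0.0, -0.5]
grip_width: 41.6
finger_force: 30.0
time: 16.25
tool_pos: [486.8, -258.9, 62.3]
tcp_rot: [3.141, -0.001, 0.308]
contact_force: [-0.1, 0.2, -1.4]
grip_width: 41.5
finger_force: 30.0
[ 486.6 -258.7   61.8] 41.16219767288641 hubtop -16.939313274901906 flange 0.9487162211402733 slope [0.138 0.   ] rim (array([-0.14,  0.04]), 0.19, 148) hub (array([0.19, 0.07]), 3.4, 497)
[ 486.4 -258.7   61.5] 41.284658576719565 hubtop -16.970360682211023 flange 0.9118577861667774 slope [ 0.138 -0.001] rim (array([-0.14,  0.06]), 0.2, 155) hub (array([0.27, 0.25]), 3.68, 526)
[ 486.3 -258.6   61.3] 41.59748326779737 hubtop -16.970296445982427 flange 0.9786979906361353 slope [0.148 0.001] rim (array([-0.16,  0.03]), 0.18, 152) hub (array([0.18, 0.15]), 3.24, 493)
```

```bash
python3 -m crank '[[[0.3,0,0,-1,0],[0.3,0,0,-4,0],[0.3,0,0,-7,0],[0.3,0.5,-1,-9.5,0],[0.3,1.5,-3.5,-10.5,0],[0.3,3,-7,-10.5,0],[0.3,4.5,-10,-10.5,0],[0.3,5.5,-12,-10.5,0],[0.3,5.5,-12,-10.5,0],[0.3,5.5,-12,-10.5,0]]]'
python3 k.py
cat > t.py <<'E'
from h import *
X,Y=__import__('sys').argv[1:3]; X=float(X);Y=float(Y)
for k in range(4):
    im,A=toolcloud(); o=bot.get_obs(); z=o['tool_pos'][2]; h=z-A[:,2]; D=np.hypot(A[:,0]-X,A[:,1]-Y)<22
    C=A[D&(h>119)&(h<126)]; S=A[D&(h>93)&(h<110)]; P=A[np.hypot(A[:,0]-X,A[:,1]-Y)<30]; hp=z-P[:,2]; P=P[(hp>40)&(hp<80)]
    print(o['tool_pos'].round(1),'tip',cv2.minEnclosingCircle(C[:,:2].astype(np.float32)) if len(C)>5 else 0,'tipz',np.median(C[:,2]),'shaft',circ(S,11,[X,Y]),'spacer',circ(P,21,[X,Y]))
E
python3 t.py 35 -90
```

```text
time: 17.4
tool_pos: [502.7, -127.6, 167.1]
tcp_rot: [3.141, -0.0, 0.309]
contact_force: [-0.3, -0.3, -2.0]
grip_width: 41.7
finger_force: 30.0
[ 502.7 -128.2  167. ] 41.4574334639454 hubtop -16.961237377437698 flange 0.9383290333236971 slope [ 0.144 -0.001] rim (array([-0.14,  0.06]), 0.19, 155) hub (array([0.23, 0.09]), 3.36, 492)
[ 502.6 -128.6  166.9] 41.80498088589278 hubtop -16.968743955241024 flange 0.9814068845692248 slope [ 0.151 -0.001] rim (array([-0.12,  0.04]), 0.19, 152) hub (array([0.25, 0.08]), 3.27, 507)
[ 502.6 -128.7  166.8] 41.45147618576443 hubtop -16.938984800443947 flange 0.9396430870900048 slope [ 0.147 -0.002] rim (array([-0.13,  0.08]), 0.18, 148) hub (array([0.23, 0.18]), 3.35, 511)
[ 502.5 -128.7  166.7] tip ((35.66630935668945, -90.51858520507812), 8.615372657775879) tipz 43.93795837614704 shaft (array([ 35.31, -90.98]), 0.2, 225) spacer (array([ 35.25, -91.72]), 2.24, 590)
[ 502.5 -128.7  166.7] tip ((35.67219924926758, -90.39751434326172), 8.835436820983887) tipz 43.93869021356825 shaft (array([ 35.36, -90.99]), 0.21, 233) spacer (array([ 35.29, -91.72]), 2.23, 586)
[ 502.5 -128.6  166.7] tip ((36.04574966430664, -90.06553649902344), 8.751659393310547) tipz 43.91181883451452 shaft (array([ 35.38, -90.94]), 0.21, 235) spacer (array([ 35.29, -91.63]), 2.25, 592)
[ 502.5 -128.4  166.6] tip ((35.73060607910156, -90.33525085449219), 8.641953468322754) tipz 43.9690349865065 shaft (array([ 35.32, -90.82]), 0.21, 237) spacer (array([ 35.28, -91.54]), 2.22, 592)
```

```bash
python3 -m crank '[[[0.3,0.4,-1,0,0],[0.3,1.2,-3,0,0],[0.3,2,-5,0,0],[0.3,2.8,-7,0,0],[0.3,3.3,-8.5,0,0],[0.3,3.55,-9.1,0,0],[0.3,3.55,-9.1,0,0],[0.3,3.55,-9.1,0,0],[0.3,3.55,-9.1,0,0],[0.3,3.55,-9.1,0,0]]]'
python3 - <<'E'
from h import *
for k in range(5):
    im,A=toolcloud(); o=bot.get_obs(); z=o['tool_pos'][2]; h=z-A[:,2]
    P=A[np.hypot(A[:,0],A[:,1])<30]; hp=z-P[:,2]; Q=P[(hp>50)&(hp<86)]; S=A[(np.hypot(A[:,0],A[:,1])<19)&(h>93)&(h<128)]
    print(o['tool_pos'].round(1),o['tcp_rot'].round(4),'spacer',circ(Q,21,[0,0]) if len(Q)>9 else len(Q), len(S), S.mean(0) if len(S) else 0)
cv2.imwrite('pics/w5.png',cv2.resize(im[150:400,170:450,::-1],None,fx=2,fy=2))
E
```

```text
time: 18.75
tool_pos: [508.9, -30.9, 166.7]
tcp_rot: [3.141, 0.0, 0.307]
contact_force: [-0.2, 0.0, -1.5]
grip_width: 41.5
finger_force: 30.0
[508.9 -30.9 166.7] [3.1414e+00 1.0000e-04 3.0690e-01] spacer (array([-0.54, -0.19]), 2.18, 389) 0 0
[508.9 -30.8 166.7] [3.1415e+00 1.0000e-04 3.0700e-01] spacer (array([-0.56, -0.11]), 2.18, 389) 1 [ 12.90731504 -10.52160261  73.61644923]
[508.9 -30.7 166.7] [3.1415e+00 1.0000e-04 3.0710e-01] spacer (array([-0.6 , -0.03]), 2.21, 379) 0 0
[508.9 -30.6 166.7] [3.1415e+00 1.0000e-04 3.0720e-01] spacer (array([-0.61,  0.06]), 2.14, 384) 0 0
[508.9 -30.5 166.7] [3.1415 0.     0.3074] spacer (array([-0.64,  0.14]), 2.1, 390) 0 0
```

View pics/w5.png

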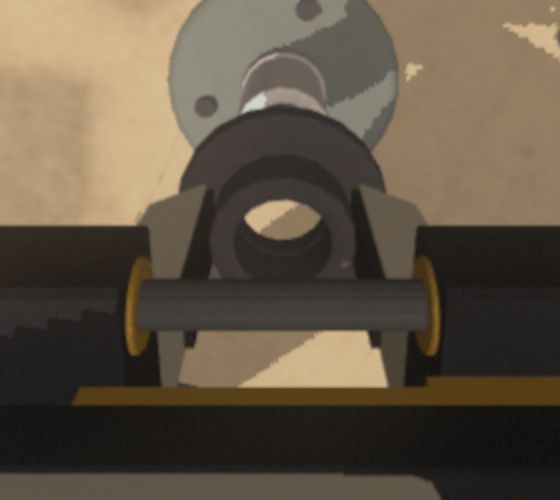

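```bash
python3 -m crank '[[[0.3,-0.04,0.05,0,0],[0.3,-0.04,0.05,0.5,0],[0.3,-0.04,0.05,1.2,0],[0.3,-0.04,0.05,2,0],[0.3,-0.04,0.05,2.7,0],[0.3,-0.04,0.05,3.3,0],[0.3,-0.04,0.05,3.8,0],[0.3,-0.04,0.05,4.2,0],[0.3,-0.04,0.05,4.4,0],[0.3,-0.04,0.05,4.4,0]]]'
python3 - <<'E'
from h import *
for k in range(3):
    im,A=toolcloud(); o=bot.get_obs(); z=o['tool_pos'][2]
    P=A[np.hypot(A[:,0],A[:,1])<30]; hp=z-P[:,2]; Q=P[(hp>40)&(hp<86)&(P[:,0]>5)]; T=A[(np.hypot(A[:,0],A[:,1])<13)&(abs(z-A[:,2]-122.5)<3)]
    print(o['tool_pos'].round(1),'spacer',circ(Q,21,[0,0]) if len(Q)>9 else len(Q),len(T),T.min(0) if len(T) else 0,T.max(0) if len(T) else 0)
E
```

```text
time: 20.0
tool_pos: [508.6, -30.9, 122.5]
tcp_rot: [-3.142, 0.0, 0.308]
contact_force: [-0.2, 0.6, -1.2]
grip_width: 41.5
finger_force: 30.0
[508.7 -30.9 122.7] spacer (array([-0.18,  0.04]), 0.2, 417) 413 [-12.9533605  -12.40149606  -2.69012076] [5.87992706 9.67455635 3.23154608]
[508.8 -30.9 122.9] spacer (array([-0.33, -0.04]), 0.2, 410) 411 [-12.93865816 -10.65422099  -2.41557884] [5.60679463 9.63563445 3.37604003]
[508.9 -30.9 123. ] spacer (array([-0.42, -0.12]), 0.21, 407) 406 [-12.77653824 -11.27194163  -2.49373701] [ 5.98294138 10.27563787  3.44176346]
```

```bash
python3 -m crank '[[[0.3,-0.02,0.03,0.1,0],[0.3,-0.02,0.03,0.4,0],[0.3,-0.02,0.03,0.7,0],[0.3,-0.02,0.03,1,0],[0.3,-0.02,0.03,1.3,0],[0.3,-0.02,0.03,1.5,0],[0.3,-0.02,0.03,1.6,0],[0.3,-0.02,0.03,1.7,0],[0.3,-0.02,0.03,1.75,0],[0.3,-0.02,0.03,1.8,0]]]'
python3 -m crank '[[[0.3,0,0,0.05,0],[0.3,0,0,0.1,0],[0.3,0,0,0.15,0],[0.3,0,0,0.2,0],[0.3,0,0,0.25,0],[0.3,0,0,0.25,0],[0.3,0,0,0.25,0],[0.3,0,0,0.25,0],[0.3,0,0,0.25,0],[0.3,0,0,0.25,0]]]'
```

```text
time: 21.15
tool_pos: [508.6, -31.2, 104.7]
tcp_rot: [3.141, -0.0, 0.308]
contact_force: [0.2, 0.2, -0.8]
grip_width: 41.4
finger_force: 30.0
time: 22.15
tool_pos: [508.6, -31.2, 102.2]
tcp_rot: [3.141, -0.0, 0.308]
contact_force: [-0.8, -0.2, -1.7]
grip_width: 41.3
finger_force: 30.0
```

```bash
python3 -m crank '[[[0.3,0,0,0.03,0],[0.3,0,0,0.06,0],[0.3,0,0,0.09,0],[0.3,0,0,0.12,0],[0.3,0,0,0.12,0],[0.3,0,0,0.12,0],[0.3,0,0,0.12,0],[0.3,0,0,0.12,0],[0.3,0,0,0.12,0],[0.3,0,0,0.12,0]]]'
```

```text
time: 23.15
tool_pos: [508.8, -31.2, 101.7]
tcp_rot: [3.141, -0.001, 0.308]
contact_force: [-1.9, 0.7, 5.5]
grip_width: 41.2
finger_force: 30.0
```

Contact at the expected height; press slightly to confirm the seat.

```bash
python3 -m crank '[[[0.3,0,0,0.03,0],[0.3,0,0,0.06,0],[0.3,0,0,0.08,0],[0.3,0,0,0.08,0],[0.3,0,0,0.08,0],[0.3,0,0,0.08,0],[0.3,0,0,0.08,0],[0.3,0,0,0.08,0],[0.3,0,0,0.08,0],[0.3,0,0,0.08,0]]]'; python3 k.py
```

```text
time: 24.15
tool_pos: [509.1, -31.2, 101.6]
tcp_rot: [3.141, -0.002, 0.308]
contact_force: [-3.4, 0.1, 12.5]
grip_width: 41.3
finger_force: 30.0
[509.1 -31.2 101.6] 41.36949626341455 hubtop -16.97180092136705 flange 0.9966666519374598 slope [0.138 0.005] rim (array([-0.28,  0.05]), 0.18, 153) hub (array([ 0.21, -0.03]), 3.32, 515)
[509.1 -31.2 101.6] 41.62838971990779 hubtop -16.95883509495141 flange 1.019396465706535 slope [0.156 0.001] rim (array([-0.26,  0.01]), 0.18, 141) hub (array([0.15, 0.05]), 3.05, 494)
[509.  -31.2 101.6] 41.52510119762671 hubtop -17.005383279747335 flange 0.9883907221122001 slope [0.159 0.003] rim (array([-0.25,  0.04]), 0.2, 143) hub (array([0.2 , 0.02]), 3.55, 489)
```

```bash
python3 -m crank '[[[0.3,0,0,-0.05,0],[0.3,0,0,-0.1,0],[0.3,0,0,-0.12,0],[0.5,0,0,-0.12,0],[0.8,0,0,-0.12,0],[1,0,0,-0.12,0],[1,0,0,-0.12,0],[1,0,0,-0.12,0],[1,0,0,-0.12,0],[1,0,0,-0.2,0]]]'
python3 -m crank '[[[1,0,0,-0.5,0],[1,0,0,-1.5,0],[1,0,0,-3,0],[1,0,0,-5,0],[1,0,0,-8,0],[1,-1,3,-11,0],[1,-3,7,-11,0],[1,-4.5,10,-11,0],[1,-5,12,-11,0],[1,-5,12,-11,0]]]'
python3 - <<'E'
from h import *
im,d,W=cloud('wrist'); A=W.reshape(-1,3); A=A[np.isfinite(A[:,2])]; A=A[np.hypot(A[:,0]-509,A[:,1]+30.5)<36]
for lo,hi in[(97,103),(114,120)]:
    B=A[(A[:,2]>lo)&(A[:,2]<hi)]; B=B[np.hypot(B[:,0]-509,B[:,1]+30.5)>14]
    print(len(B),np.median(B[:,2]),cv2.minEnclosingCircle(B[:,:2].astype(np.float32)),np.linalg.lstsq(np.c_[B[:,:2],np.ones(len(B))],B[:,2],rcond=None)[0].round(3))
cv2.imwrite('pics/end.png',im[:,:,::-1])
im,_=bot.capture('side'); cv2.imwrite('pics/ends.png',cv2.resize(im[120:320,200:450,::-1],None,fx=3,fy=3))
E
```

```text
time: 25.3
tool_pos: [508.5, -31.2, 102.1]
tcp_rot: [-3.142, 0.0, 0.308]
contact_force: [0.0, 0.1, 0.4]
grip_width: 88.6
finger_force: 0.0
time: 26.3
tool_pos: [497.3, -163.2, 213.1]
tcp_rot: [3.14, -0.001, 0.304]
contact_force: [0.3, 0.4, 0.1]
grip_width: 91.6
finger_force: 0.0
1888 101.04476649795475 ((509.01025390625, -31.465238571166992), 32.99888610839844) [-1.00000e-03  6.00000e-03  1.01954e+02]
952 118.83654565713667 ((509.0379333496094, -31.4589786529541), 21.065797805786133) [-1.1000e-02  2.2000e-02  1.2488e+02]
```

View pics/ends.png

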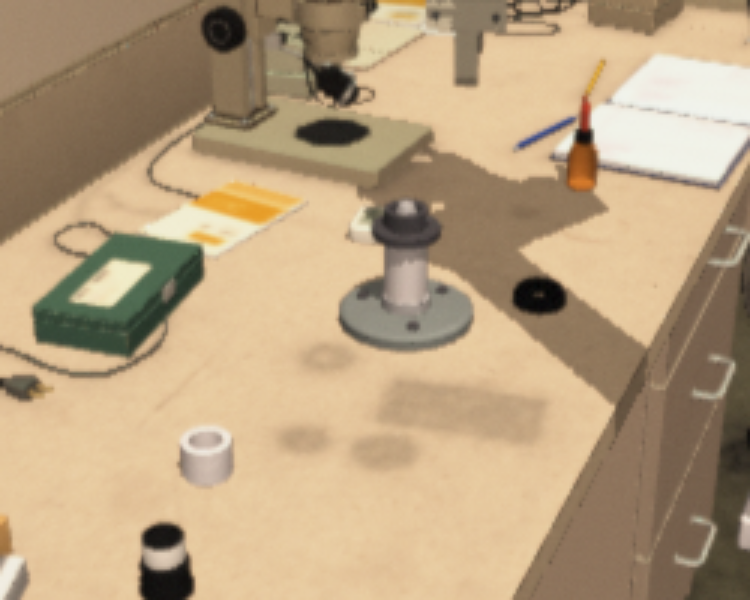

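The picture shows the assembly at (406,260): spacer on the bearing, with the collar flange-down and flat on top of it. The measured flange top is 101 mm against 100 mm expected, and the bystanders are undisturbed.

```bash
python3 -c "
from plant import bot
print(bot.close_job())"
```

```text
the job is handed in; nothing more can be done
None
```

The job is handed in, at about 26 s on the robot's clock: the long spacer rests on the bearing, the collar sits flange-down and flat on top of it, and the short spacer and bystanders were not touched.

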